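# Jog the bread slicer for cleaning: key in, hold-to-run lever held half way

### The arm

A 7-joint arm with a two-finger parallel gripper is mounted at the origin on the work surface. World frame = base frame: x ahead of the robot, y to its left, z up, the work surface at z = 0. Lengths are in m, angles in rad, forces in N, time in s.
With the tool pointing down it reaches from about 0.4 to 0.875 m from the base axis. Payload 19.3 kg.
Tool frame: the origin (TCP) lies midway between the tips of the shut fingers; the grasp point (between the pads) lies 19 mm behind it; z points along the fingers, y is the direction in which the jaws open and shut (so a half turn about z gives the same grasp; the last joint's range is limited). The gripper opens to 85 mm and grips with 20 to 120 N. Pads are 22 mm wide; open, the fingers measure 114 mm over their backs; the gripper's body (76 mm by 85 mm) begins 54 mm behind the grasp point. The pads swing forward as they close: fully open they stand 13 mm farther back than shut.
Start: joints at [1.196, 0.521, -0.036, 1.599, 0.021, 1.021, -0.113], TCP at [0.188, -0.596, 0.231] pointing down, gripper open.
Joint ranges: [-2.91, 2.91], [-0.3, 2.13], [-1.5, 1.42], [0.17, 2.43], [-1.26, 4.41], [0.16, 1.93], [-2.52, 2.52]. Speed limits (rad/s): [1.89, 1.89, 2.39, 2.39, 3.01, 3.01, 3.01].

### API

Orientations are given as [roll, pitch, yaw] about the fixed x, y, z axes, in that order (R = Rz(yaw) Ry(pitch) Rx(roll)).
In Python, from workcell import telemetry, cams, workorder gives the robot as it stands. The module is installed in compiled form; this text tells all that it offers.
- The arm moves only by the tool apply_moves, never from a script. Its argument "steps" is a list of rows, each a list of 4 numbers: the shift along the tool's x, y, z in cm, then the turn about the tool's z in rad. A call has exactly 10 rows; each row is the pose to reach, as a shift and turn from the pose commanded when the call began, along the tool's axes at that moment; what a row does not reach only later rows make up. A row lasts 1/12 s, in which the tool goes at most 41.7 mm and 7.16 degrees, less where a joint would pass 70% of its speed; a pose out of reach is approached as far as the arm can. A call with a gripper value outside its range is refused whole. "claw" is the closure, from 0 (fully open) to 1 (shut), set as the call begins (left out, the last holds). The fingers move at their own pace and stop on an object; "force" is the grip in N (left out, the last holds). Time passes only in rows, so rows that repeat a pose let the fingers close, or fill a call up. It gives the time, the measured TCP pose, the force and the opening at its end, in the units of the state.
- telemetry.observe(): the state, without advancing time (a new reading comes with each control period).
- cams.grab_frame(name): name is "side" or "top" or "wrist"; returns a dict with "color" (384x512x3 uint8, red, green, blue), "mtx" (3x3 intrinsics, pixels), "eye" and "orientation" of the camera in the world; the wrist camera has in their place "T_tool_cam" (4x4, takes a point from camera to tool coordinates, whose origin is the TCP and whose axes are the flange's). Camera axes: x right, y down, z forward; pixel columns grow to the right and rows downward; lengths in m; the calibration is good to about 2 mm. A picture is of the moment at which its call begins: read the wrist's pose just before it. There is no depth.
- workorder.job_done(): hands the job in, once; it reports no verdict.
Trained networks look in the newest picture that a camera, given by its name, has taken for a name from the list of things; names that differ only in an ending like _2 or _b are one class to them, and where a whole thing is asked for, a point or a joint stands for the part that bears it (a point fixed in the world has none). Each returns a list of dicts, best first, with "score" (0 to 1); they miss things now and then, are a little off and sometimes report something else, mostly with a low value. They report only what shows in the picture. A call takes as long as a camera call. They do not tell look-alikes from the thing itself.
- cams.find_in(camera, name): "box" ([left, top, width, height] in pixels, round what is visible of it).
- cams.pinpoint(camera, name): "uv" ([column, row] in pixels: a listed point, or the origin of a listed thing).
The state is a dict: "clock": time; "qpos": joint angles; "qd": joint speeds; "joint_efforts": joint torques, N m; "position": TCP position; "tool_rot": TCP orientation; "force": force on the tool from outside, world axes, zero at the start; "moment": the same for the moment, N m; "grip_width": finger opening in m.
Only numpy, scipy, OpenCV 4.12 (cv2) and the standard library are available. Lean on these libraries where they do the work, as an engineer would, in place of code of your own. Each camera call takes 0.05 s, during which the arm holds its last target. There are 200 camera calls.

### The job

The bread slicer has to be jogged for cleaning: lift the flat-bladed service key out of its wooden rest and push its steel tongue fully home in the slot on top of the grey control box, upright, with its shoulder down on the box. Only then press the box's springy hold-to-run lever down with the gripper's fingers to its half-way position, where the lever is level and the paddle's top is flush with the little steel post beside it; never drive it down near its bottom stop, because that trips the slicer out. Finish while still holding the lever there, with the key left home, and leave the jar, mug and napkin dispenser where they stand.

Things in the scene. Friction and masses are not known exactly. Their poses are not given: they have to be found in the camera images.
- key: Loose service key, 0.09 kg nominal (varies), standing upright, tongue down, in the wooden rest. Black head: upright slab 14 mm thick (its x) by 42 mm wide (its y) by 50 mm tall, to be pinched across the 14 mm. Below it a flat steel tongue 5 mm thick (x) by 30 mm wide (y), 40 mm long, the last 6 mm thinned to 3 by 26 mm. Origin: centre of the head's underside (the shoulder), z up the head; the head spans z 0 to +50 mm, the tongue z 0 to -40 mm. It may go in either way round.
- rest: Fixed dark wooden block 90 x 90 x 50 mm high that the key stands in, in a slot 9 mm (x) by 34 mm (y), 45 mm deep, at the centre of its top. Origin: centre of its underside, z up. It stands to the left or right of the control box.
- console: Fixed grey control box, 180 mm (x) by 240 mm (y) by 70 mm high, turned by up to 0.35 rad either way. Origin: centre of its underside, z up. In its frame: key slot at (0, +65 mm); lever pivot at (+60, -55, 110 mm high), between two small steel cheeks up to 119 mm high; lever runs from there towards -x to the paddle at x = -60; steel index post 14 x 12 mm at (-60, -100), its top 118 mm above the work surface.
- slot (a point): Centre of the key slot's mouth, on the box's top face (70 mm above the work surface); axes as the control box. Slot 8 mm (x) by 34 mm (y), 46 mm deep, with a 2 mm chamfer: the key's x axis goes along the slot's x axis. Fully home = key origin at this point.
- paddle (a point): Centre of the top face of the black paddle on the free end of the lever, 50 mm (x) by 46 mm (y) by 13 mm thick. z out of that face. At rest this point stands about 135 mm above the work surface, tilted 0.14 rad; at half-way it is level at 118 mm, flush with the index post; at the bottom stop about 101 mm. The pivot is 120 mm from its centre, towards the box's +x.
- lever (a joint): Angle of the lever in rad: 0 = released (spring up), 0.14 = half way (level, held position), 0.28 = bottom stop; 0.01 rad is 1.2 mm at the paddle. A spring returns it: pressing on the paddle's centre takes about 4 N to start, 8 N at half way, 12 N at the bottom stop.
- jar: Bystander: amber glass jar with steel lid, 72 mm across, 110 mm high. Origin: centre of its underside.
- mug: Bystander: white mug, 80 mm across, 90 mm high, handle to its +y. Origin: centre of its underside.
- dispenser: Bystander: steel napkin dispenser, 90 x 130 x 102 mm high. Origin: centre of its underside.
There are look-alikes about, which are no part of the job. There is more than one size of the key; the one meant has the size given above.

How it is judged:
By the outcome, as a careful person would: the job done as asked, in the order asked, and still so for the second after the job is handed in, while the arm keeps its last pose, push and grip.
It also fails if it takes over 54 s, if anything falls off the work surface, if the arm or the gripper's body presses on something with over 40 N, if the wrist force passes 120 N, or if a joint passes its speed limit or range.

## Working session

There is one attempt and no reset: what is moved stays moved. The work goes in short steps, Python scripts to look and compute and a tool call to move; the robot and the scene stay as the last step left them, time stands still between calls to the robot, and variables do not carry over. Pictures are saved under pics/ and viewed, about 8 in all and at most 12, crops included, and the job is handed in when it is done.

Besides the shell and the picture viewer there is one more tool, called after "Emit:" as a command line: name --pt "numbers of a row" for each row, then --argument value for the rest. apply_moves: Moves the arm, as the interface text tells. Its arguments: {"type":"object","properties":{"steps":{"type":"array"},"claw":{"type":"number"},"force":{"type":"number"}},"required":["steps"]}

```bash
mkdir -p pics
cat > h.py <<'E'
import numpy as np, cv2
from scipy.spatial.transform import Rotation as R
from workcell import telemetry, cams, workorder
def grab(n):
    s=telemetry.observe(); f=cams.grab_frame(n)
    if n=='wrist':
        T=np.eye(4); T[:3,:3]=R.from_euler('xyz',s['tool_rot']).as_matrix(); T[:3,3]=s['position']
        T=T@np.array(f['T_tool_cam'])
    else:
        T=np.eye(4); o=np.array(f['orientation']); T[:3,:3]=o if o.shape==(3,3) else R.from_euler('xyz',o).as_matrix(); T[:3,3]=f['eye']
    return f['color'],np.array(f['mtx']),T
def ray(K,T,uv):
    d=T[:3,:3]@np.linalg.solve(K,[uv[0],uv[1],1.]); return T[:3,3],d
def onz(K,T,uv,z):
    o,d=ray(K,T,uv); return o+d*(z-o[2])/d[2]
def proj(K,T,p):
    c=T[:3,:3].T@(np.array(p)-T[:3,3]); c=K@c; return c[:2]/c[2]
def tri(rs):
    A=0;b=0
    for o,d in rs:
        d=d/np.linalg.norm(d); P=np.eye(3)-np.outer(d,d); A=A+P; b=b+P@o
    return np.linalg.solve(A,b)
def save(n,im): cv2.imwrite('pics/'+n+'.png',im[:,:,::-1])
E
python3 - <<'E'
from h import *
print(telemetry.observe())
D={}
np.set_printoptions(precision=4,suppress=True)
for c in ('top','side','wrist'):
    im,K,T=grab(c); save(c+'0',im); D[c]=(K,T); print(c,K[0,0],T.tolist() if c!='top' else T)
    for n in ('key','rest','console','slot','paddle','jar','mug','dispenser'):
        print(n,[(np.round(r['uv']),round(r['score'],2)) for r in cams.pinpoint(c,n)][:4],[(np.round(r['box']),round(r['score'],2)) for r in cams.find_in(c,n)][:4] if n in('key','rest','console') else '')
E
cd pics; python3 -c "
import cv2,numpy as np
cv2.imwrite('a.png',cv2.resize(np.vstack([cv2.imread('top0.png'),cv2.imread('side0.png')]),None,fx=.78,fy=.78))"
```

```text
{'clock': 0.0, 'qpos': array([ 1.19581581,  0.52201595, -0.03631358,  1.60001169,  0.02123873,
        1.0210951 , -0.11279424]), 'qd': array([-0.00077852,  0.0002793 ,  0.00098964,  0.00115995,  0.00046101,
        0.00036968, -0.00011524]), 'joint_efforts': array([-1.76368743e-03, -9.27115846e+01,  1.97728246e+00, -3.69933665e+01,
        1.74145232e-02,  8.10366852e-03, -4.52430481e-05]), 'position': array([ 0.18739677, -0.59588821,  0.23072337]), 'tool_rot': array([-3.14045470e+00,  1.21625300e-04,  3.04784699e-01]), 'force': array([-0.33850273,  0.07279059, -0.05234841]), 'moment': array([-0.00247888,  0.0697803 , -0.00875757]), 'grip_width': 0.08544619719681473}
top 391.160510932108 [[ 0.0355 -0.9727  0.2292  0.2741]
 [-0.9994 -0.0333  0.0133 -0.0049]
 [-0.0053 -0.2295 -0.9733  1.0732]
 [ 0.      0.      0.      1.    ]]
key [(array([144., 260.]), 0.87), (array([146., 212.]), 0.62)] [(array([135., 207.,  14.,  10.]), 0.64), (array([130., 249.,  22.,  24.]), 0.56)]
rest [(array([151., 215.]), 0.95)] [(array([123., 194.,  49.,  38.]), 0.71)]
console [] [(array([183., 136., 109., 
[... 740 characters left out ...]
56.]), 0.82)]
console [(array([223., 219.]), 0.75), (array([194., 296.]), 0.56)] [(array([164., 165., 112.,  92.]), 0.82)]
slot [(array([200., 206.]), 0.59)] 
paddle [(array([254., 180.]), 0.66)] 
jar [(array([320., 175.]), 0.7)] 
mug [(array([139., 270.]), 0.71)] 
dispenser [(array([276., 156.]), 0.64)] 
wrist 313.42331749887046 [[0.3010613096558431, -0.9008129009759596, -0.31288688892886407, 0.26900072478516257], [-0.9536047539931087, -0.2843094708958786, -0.09902574372680449, -0.5711048074668416], [0.00024696163622169606, 0.32818324484071437, -0.9446140464844721, 0.37417244206907685], [0.0, 0.0, 0.0, 1.0]]
key [] []
rest [] []
console [] []
slot [] 
paddle [] 
jar [] 
mug [] 
dispenser []
```

View pics/top0.png

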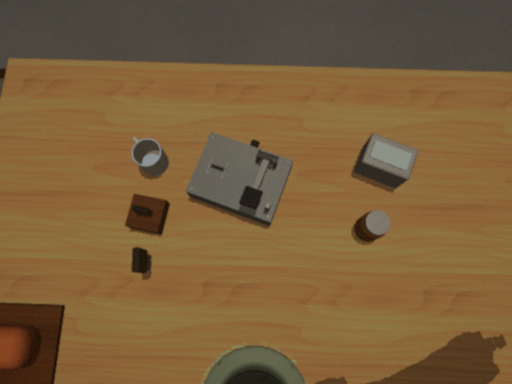

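View pics/side0.png

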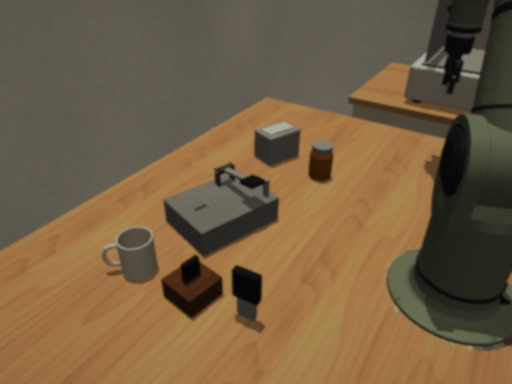

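The top view shows the rest at (148,214) with the key in it at about (144,210), and a bigger look-alike key standing free at (140,260). The box has its slot at (217,167) and paddle at (251,196). The jar (373,225) and dispenser (388,160) are far to the right, and the mug (148,155) is beside the rest. The side view agrees.

Run:
```python
from h import *
np.set_printoptions(precision=4,suppress=True)
im,K,T=grab('top'); im2,K2,T2=grab('side')
for n,a,b,z in (('key',(146,212),(187,278),.055),('slot',(214,165),(200,206),.07),('paddle',(252,196),(254,180),.135),('decoy',(144,260),(246,297),.04),('rest',(151,215),(190,295),.0),('mug',(153,165),(139,270),0)):
    print(n,tri([ray(K,T,a),ray(K2,T2,b)]),onz(K,T,a,z),onz(K2,T2,b,z))
# console top corners by eye in top picture
for c in ((212,135),(292,158),(268,218),(188,193)): print(onz(K,T,c,.07))
cv2.imwrite('pics/topc.png',cv2.resize(im[110:290,100:320,::-1],None,fx=3.6,fy=3.3,interpolation=cv2.INTER_CUBIC))
```

```text
key [0.4719 0.3081 0.0435] [0.4637 0.3011 0.055 ] [0.4708 0.318  0.055 ]
slot [0.5919 0.1249 0.0758] [0.5955 0.1265 0.07  ] [0.5952 0.1185 0.07  ]
paddle [0.4987 0.0193 0.1284] [0.4979 0.0194 0.135 ] [0.4923 0.0282 0.135 ]
decoy [0.3391 0.2944 0.0546] [0.3386 0.298  0.04  ] [0.3479 0.2836 0.04  ]
rest [ 0.4716  0.3074 -0.0072] [0.4659 0.3028 0.    ] [0.472  0.3134 0.    ]
mug [ 0.617   0.3149 -0.0036] [0.612  0.3113 0.    ] [0.6186 0.3181 0.    ]
[0.6813 0.1372 0.07  ]
[ 0.6224 -0.0827  0.07  ]
[ 0.456  -0.0227  0.07  ]
[0.5157 0.1906 0.07  ]
```

Emit:
apply_moves --pt "3.0 -1.4 -0.5 -0.06" --pt "6.7 -3.2 -1 -0.12" --pt "10.4 -5 -1.5 -0.18" --pt "14.1 -6.7 -2 -0.24" --pt "17.8 -8.5 -2.5 -0.3" --pt "21.5 -10.3 -3 -0.36" --pt "25.2 -12 -3.5 -0.42" --pt "28.9 -13.8 -4 -0.48" --pt "32.6 -15.6 -4 -0.54" --pt "36 -17.4 -4 -0.6" --claw 0.3 --force 60

```text
clock: 2.73
position: [0.4804, -0.3204, 0.2718]
tool_rot: [3.141, -0.0, 0.908]
force: [1.2, -1.3, 0.2]
grip_width: 0.0599
```

```bash
cat >> h.py <<'E'
def go(p,yaw):
    s=telemetry.observe(); r=s['tool_rot']; M=R.from_euler('xyz',r).as_matrix()
    d=M.T@(np.array(p)-s['position'])*100
    t=-((yaw-r[2]+np.pi)%(2*np.pi)-np.pi)
    print('at',s['position'].round(4),r.round(4),'F',s['force'].round(1),'w',round(s['grip_width'],4),'t',round(s['clock'],2)); print('shift cm',d.round(2),'turn',round(t,3))
E
python3 - <<'E'
from h import *
go((.50,.03,.26),1.3)
print(telemetry.observe()['qpos'])
E
```

```text
at [ 0.4804 -0.3204  0.2718] [ 3.1406e+00 -3.0000e-04  9.0800e-01] F [ 1.2 -1.3  0.2] w 0.0599 t 2.73
shift cm [ 28.83 -20.01   1.17] turn -0.392
[ 0.68633272  0.41479081 -0.27629086  1.67223069  0.12552777  1.07091211
 -0.29061388]
```

Emit:
apply_moves --pt "2.9 -2.0 0 -0.04" --pt "5.8 -4 0 -0.08" --pt "8.7 -6 0 -0.12" --pt "11.6 -8 0 -0.16" --pt "14.5 -10 0 -0.2" --pt "17.4 -12 0 -0.24" --pt "20.3 -14 0 -0.28" --pt "23.2 -16 0 -0.32" --pt "26.1 -18 0 -0.36" --pt "29 -20 0 -0.4"

```text
clock: 3.57
position: [0.5005, 0.031, 0.2716]
tool_rot: [3.141, -0.0, 1.307]
force: [0.7, -0.3, 0.5]
grip_width: 0.0599
```

Run:
```python
from h import *
go((.47,.307,.25),1.4)
im,K,T=grab('wrist'); save('w1',im)
```

```text
at [0.5005 0.031  0.2716] [ 3.141  -0.      1.3065] F [ 0.7 -0.3  0.5] w 0.0599 t 3.57
shift cm [ 25.84 -10.16   2.15] turn -0.093
```

View pics/w1.png

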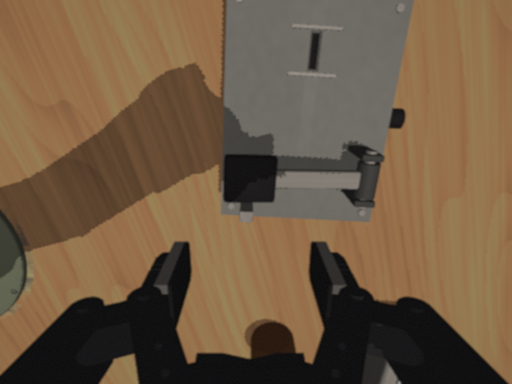

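The wrist view shows the box upright: slot from (317,33) to (313,68), paddle at (250,178), index post at (246,213).

Run:
```python
from h import *
np.set_printoptions(precision=4,suppress=True)
im,K,T=grab('wrist')
P=[onz(K,T,u,.07) for u in ((317,33),(313,68),(222,213),(369,220),(411,0))]+[onz(K,T,(250,178),.135)]
print(np.array(P)); 
f=lambda v:np.arctan2(-v[0],v[1])
print('slot yaw',f(P[0]-P[1]),'right edge',f(P[4]-P[3]),'front edge',np.arctan2((P[3]-P[2])[1],(P[3]-P[2])[0]))
m=(P[0]+P[1])/2; print('slot',m)
for n in('slot','paddle'): print([(onz(K,T,r['uv'],.07 if n=='slot' else .135),r['uv'],r['score']) for r in cams.pinpoint('wrist',n)][:2])
```

```text
[[ 0.5985  0.1451  0.07  ]
 [ 0.5886  0.1141  0.07  ]
 [ 0.4527 -0.0185  0.07  ]
 [ 0.6219 -0.0719  0.07  ]
 [ 0.6917  0.1508  0.07  ]
 [ 0.5011  0.0352  0.135 ]]
slot yaw -0.30991891831087226 right edge -0.3036255044508218 front edge -0.305653394251468
slot [0.5935 0.1296 0.07  ]
[(array([0.5907, 0.1215, 0.07  ]), [313.7, 59.9], 0.92)]
[(array([0.4981, 0.0243, 0.135 ]), [249.9, 189.4], 0.68), (array([0.5791, 0.1227, 0.135 ]), [314.9, 57.5], 0.3)]
```

Emit:
apply_moves --pt "2.5 -1.0 0.2 -0.01" --pt "5 -2 0.4 -0.02" --pt "7.5 -3 0.6 -0.03" --pt "10 -4 0.8 -0.04" --pt "12.5 -5 1 -0.05" --pt "15 -6 1.2 -0.06" --pt "17 -7 1.4 -0.07" --pt "18.5 -8 1.6 -0.08" --pt "20 -9 1.8 -0.09" --pt "20 -10 2 -0.09"

```text
clock: 4.6
position: [0.4569, 0.2502, 0.2511]
tool_rot: [-3.141, -0.001, 1.395]
force: [-0.6, 0.9, -0.6]
grip_width: 0.0596
```

Run:
```python
from h import *
go((.47,.307,.25),1.4)
im,K,T=grab('wrist'); save('w2',im)
print(proj(K,T,(.472,.308,.1)))
for n,z in(('key',.05),('rest',0)): print([(onz(K,T,r['uv'],z),r['uv'],r['score']) for r in cams.pinpoint('wrist',n)][:2])
```

```text
at [0.4569 0.2502 0.2511] [-3.1414e+00 -1.0000e-03  1.3954e+00] F [-0.6  0.9 -0.6] w 0.0596 t 4.6
shift cm [5.83 0.29 0.12] turn -0.005
[254.1285137  107.63676057]
[(array([0.46402553, 0.30988133, 0.05      ]), [245.8, 103.1], 0.93), (array([0.33692837, 0.29872932, 0.05      ]), [133.6, 134.2], 0.81)]
[(array([0.46470357, 0.31283137, 0.        ]), [246.4, 97.5], 0.72), (array([0.62446024, 0.31286468, 0.        ]), [379.5, 73.1], 0.53)]
```

View pics/w2.png

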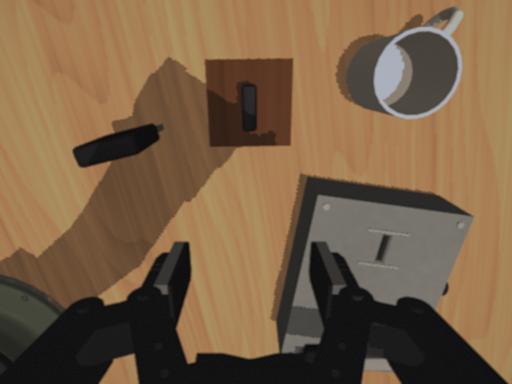

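Run:
```python
from h import *
np.set_printoptions(precision=4,suppress=True)
im,K,T=grab('wrist')
P=np.array([onz(K,T,u,.05) for u in ((206,59),(292,58),(291,146),(210,147))]); print(P, P.mean(0))
for a,b in((0,1),(3,2)): d=P[b]-P[a]; print('len',np.linalg.norm(d),'yaw',np.arctan2(d[1],d[0]))
for a,b in((3,0),(2,1)): d=P[b]-P[a]; print('len',np.linalg.norm(d),'yaw',np.arctan2(-d[0],d[1]))
# dark head mask within rest
g=im.max(2); 
for th in(15,22,30):
    m=np.zeros(g.shape,np.uint8); m[70:142,225:275]=(g[70:142,225:275]<th)
    n,l,s,c=cv2.connectedComponentsWithStats(m); k=1+s[1:,4].argmax() if n>1 else 0
    r=cv2.minAreaRect(np.argwhere(l==k)[:,::-1].astype(np.float32)); print(th,s[k],r)
    q=[onz(K,T,p,.1) for p in cv2.boxPoints(r)]; print(np.array(q),np.mean(q,0))
save('w2c',cv2.resize(im[50:155,195:305],None,fx=5,fy=5,interpolation=cv2.INTER_CUBIC)*1)
cv2.imwrite('pics/w2c.png',np.clip(cv2.imread('pics/w2c.png').astype(float)*2.5,0,255))
```

```text
[[0.432  0.3566 0.05  ]
 [0.5183 0.3422 0.05  ]
 [0.5053 0.2526 0.05  ]
 [0.4164 0.2672 0.05  ]] [0.468  0.3046 0.05  ]
len 0.08743624336518208 yaw -0.16529190180861258
len 0.09006657631069208 yaw -0.16366487014507397
len 0.09070159312350562 yaw -0.17295504216680377
len 0.09057306431092187 yaw -0.14392452539405712
15 [     0      0    512    384 196608] ((255.5, 191.5), (383.0, 511.0), 90.0)
[[ 0.2811  0.4263  0.1   ]
 [ 0.6947  0.3528  0.1   ]
 [ 0.7353 -0.0875  0.1   ]
 [ 0.0965  0.0265  0.1   ]] [0.4519 0.1795 0.1   ]
22 [252 118   3   9  11] ((253.40542602539062, 122.06757354736328), (1.479590892791748, 8.219949722290039), 9.462322235107422)
[[0.4673 0.2889 0.1   ]
 [0.4698 0.296  0.1   ]
 [0.4711 0.2956 0.1   ]
 [0.4686 0.2885 0.1   ]] [0.4692 0.2923 0.1   ]
30 [242 108  13  20 182] ((248.0, 117.5), (19.0, 12.0), 90.0)
[[0.4611 0.3066 0.1   ]
 [0.4719 0.3047 0.1   ]
 [0.4689 0.2877 0.1   ]
 [0.4579 0.2897 0.1   ]] [0.465  0.2972 0.1   ][ WARN:0@1.447] global loadsave.cpp:1063 imwrite_ Unsupported depth image for selected encoder is fallbacked to CV_8U.
```

View pics/w2c.png

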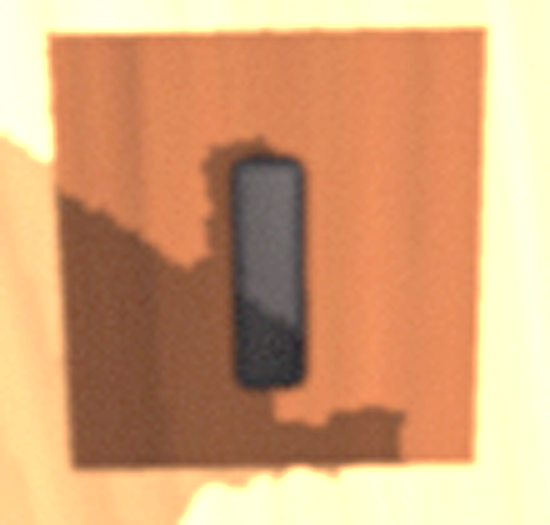

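The crop shows the key head's top centred at about (249,104) full-frame, square with the rest, yaw about -0.17.

Run:
```python
from h import *
im,K,T=grab('wrist')
print([onz(K,T,u,.1).round(4) for u in ((248.9,104.3),(248.9,81.5),(248.9,127),(241.6,104),(256.2,104))])
go((.468,.305,.16),1.40)
```

```text
[array([0.4685, 0.3085, 0.1   ]), array([0.4719, 0.3278, 0.1   ]), array([0.4648, 0.2883, 0.1   ]), array([0.462 , 0.3099, 0.1   ]), array([0.475 , 0.3076, 0.1   ])]
at [0.4576 0.2472 0.2514] [3.1410e+00 5.0000e-04 1.3926e+00] F [ 0.3 -0.9  0.5] w 0.0599 t 4.85
shift cm [ 5.88 -0.01  9.14] turn -0.007
```

Emit:
apply_moves --pt "1.5 0 1 -0.007" --pt "3 0 3 -0.007" --pt "4.5 0 5 -0.007" --pt "5.9 0 7 -0.007" --pt "5.9 0 9 -0.007" --pt "5.9 0 11.5 -0.007" --pt "5.9 0 14 -0.007" --pt "5.9 0 16.5 -0.007" --pt "5.9 0 18.5 -0.007" --pt "5.9 0 19.1 -0.007"

```text
clock: 5.68
position: [0.4669, 0.3048, 0.0577]
tool_rot: [-3.14, 0.003, 1.4]
force: [0.1, 0.5, -0.2]
grip_width: 0.0597
```

Emit:
apply_moves --pt "0 0 0 0" --pt "0 0 0 0" --pt "0 0 0 0" --pt "0 0 0 0" --pt "0 0 0 0" --pt "0 0 0 0" --pt "0 0 0 0" --pt "0 0 0 0" --pt "0 0 0 0" --pt "0 0 0 0" --claw 1 --force 60

```text
clock: 6.52
position: [0.4679, 0.3069, 0.0616]
tool_rot: [3.14, -0.001, 1.401]
force: [-0.8, -1.8, 7.9]
grip_width: 0.0135
```

Run:
```python
from h import *
go((.468,.306,.16),1.40)
```

```text
at [0.4679 0.3069 0.0616] [ 3.1399e+00 -1.0000e-03  1.4014e+00] F [-0.8 -1.8  7.9] w 0.0135 t 6.52
shift cm [-0.08  0.04 -9.84] turn 0.001
```

Emit:
apply_moves --pt "0 0 -1 0" --pt "0 0 -2.5 0" --pt "0 0 -4 0" --pt "0 0 -5.5 0" --pt "0 0 -7 0" --pt "0 0 -8.5 0" --pt "0 0 -10 0" --pt "0 0 -11.5 0" --pt "0 0 -12.5 0" --pt "0 0 -12.5 0"

```text
clock: 7.35
position: [0.4678, 0.3073, 0.1879]
tool_rot: [3.139, -0.002, 1.402]
force: [0.3, -0.0, -1.5]
grip_width: 0.0136
```

Run:
```python
from h import *
im,K,T=grab('side'); save('s1',cv2.resize(im[150:340,120:330],None,fx=3,fy=3))
go((.592,.02,.186),1.266)
```

```text
at [0.4675 0.3069 0.1865] [ 3.1400e+00 -1.2000e-03  1.4015e+00] F [ 0.7 -0.1 -1. ] w 0.0133 t 7.4
shift cm [-26.18  17.1    0.04] turn 0.136
```

View pics/s1.png

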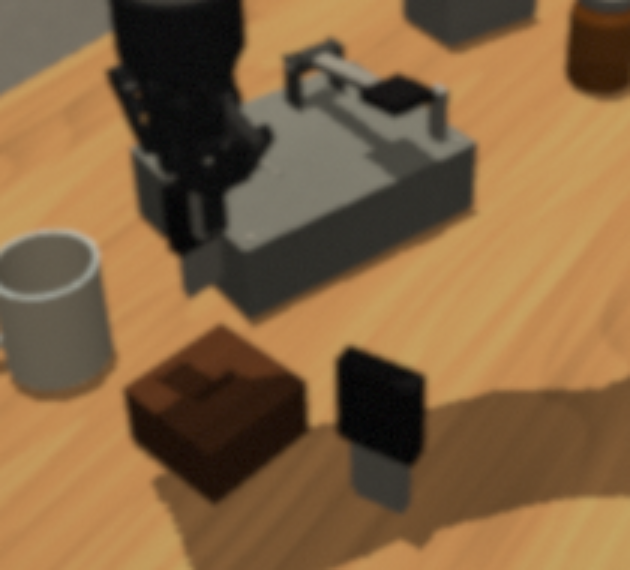

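The side view shows the key clear of the rest and upright, and the look-alike untouched.

Emit:
apply_moves --pt "-1.5 0.5 0 0.015" --pt "-4 1.2 0 0.03" --pt "-6.5 2 0 0.045" --pt "-9 2.8 0 0.06" --pt "-11.5 3.6 0 0.075" --pt "-14 4.5 0 0.09" --pt "-16.5 5.4 0 0.105" --pt "-18.5 6.2 0 0.12" --pt "-19.7 6.7 0 0.136" --pt "-19.7 6.7 0 0.136"

```text
clock: 8.23
position: [0.5002, 0.0985, 0.1846]
tool_rot: [-3.141, 0.001, 1.261]
force: [0.4, 0.0, -1.2]
grip_width: 0.0134
```

Run:
```python
from h import *
go((.592,.125,.186),1.266)
im,K,T=grab('wrist'); save('w3',cv2.convertScaleAbs(im,alpha=1.5))
np.savez('w3.npz',im=im,K=K,T=T)
print(proj(K,T,(.592,.125,.07)))
for n,z in(('slot',.07),('paddle',.135),('key',.12)): print(n,[(onz(K,T,r['uv'],z),r['uv'],r['score']) for r in cams.pinpoint('wrist',n)][:2])
```

```text
at [0.5002 0.0985 0.1846] [-3.1410e+00  1.4000e-03  1.2611e+00] F [ 0.4  0.  -1.2] w 0.0134 t 8.23
shift cm [ 5.32  7.93 -0.15] turn -0.005
[346.92979437 119.50787993]
slot [(array([0.59198063, 0.12266628, 0.07      ]), [347.5, 122.3], 0.81)]
paddle []
key [(array([0.49201487, 0.06992013, 0.12      ]), [249.8, 240.8], 0.66)]
```

View pics/w3.png

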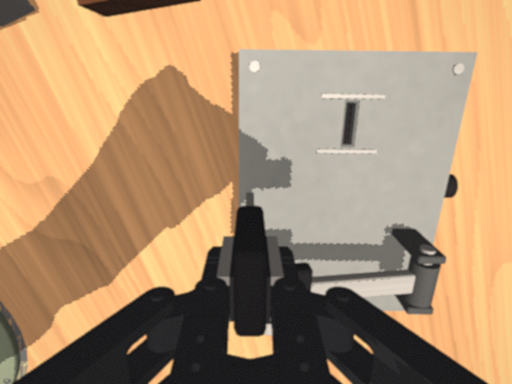

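The slot is at about (349,124), between two white lines. The held key's head spans rows 207–333 around column 250.

Run:
```python
from h import *
np.set_printoptions(precision=4,suppress=True)
D=np.load('w3.npz'); im,K,T=D['im'],D['K'],D['T']
g=cv2.cvtColor(im,cv2.COLOR_RGB2GRAY); sub=g[98:150,335:365]
m=(sub<45).astype(np.uint8); n,l,s,c=cv2.connectedComponentsWithStats(m); k=1+s[1:,4].argmax()
r=cv2.minAreaRect(np.argwhere(l==k)[:,::-1].astype(np.float32)); b=cv2.boxPoints(r)+[335,98]
q=np.array([onz(K,T,p,.07) for p in b]); print(s[k],r,'\n',q,'slot',q.mean(0))
e=sorted([(np.linalg.norm(q[i]-q[(i+1)%4]),i) for i in range(4)]); print([x[0] for x in e])
v=q[(e[-1][1]+1)%4]-q[e[-1][1]]; v*=np.sign(v[1]); print('yaw',np.arctan2(-v[0],v[1]))
L=onz(K,T,(240,50),.07);Rr=onz(K,T,(476,52),.07); d=Rr-L; print('back edge',L,Rr,np.linalg.norm(d),np.arctan2(d[1],d[0]))
yaw=np.arctan2(d[1],d[0]);mid=(L+Rr)/2; print('slot from edge',mid+.055*np.array([np.sin(yaw),-np.cos(yaw),0]))
# key head in tool frame
s0=np.array([.5002,.0985,.1846]);M=R.from_euler('xyz',[-3.141,.0014,1.2611]).as_matrix()
for u in((250,207),(250,333),(238,270),(262,270)):print('head',M.T@(onz(K,T,u,s0[2]-.0116+.05)-s0))
cv2.imwrite('pics/w3c.png',cv2.resize(cv2.convertScaleAbs(im[190:350,190:310,::-1],alpha=4),None,fx=3.5,fy=3.5))
```

```text
[  9   5  11  41 291] ((13.664633750915527, 25.018295288085938), (7.28848123550415, 40.528377532958984), 6.340191841125488) 
 [[0.5848 0.1074 0.07  ]
 [0.595  0.138  0.07  ]
 [0.6004 0.1357 0.07  ]
 [0.5904 0.1049 0.07  ]] slot [0.5927 0.1215 0.07  ]
[np.float64(0.005856307411876202), np.float64(0.0061096034530428), np.float64(0.03229291609577656), np.float64(0.03234478539972346)]
yaw -0.3130731336415514
back edge [0.5258 0.2003 0.07  ] [0.6953 0.1448 0.07  ] 0.17832457750456443 -0.31643362906558065
slot from edge [0.5934 0.1203 0.07  ]
head [ 0.0408  0.0009 -0.0385]
head [-0.0166  0.001  -0.0384]
head [ 0.0143 -0.0037 -0.0384]
head [ 0.0143  0.0056 -0.0384]
```

View pics/w3c.png

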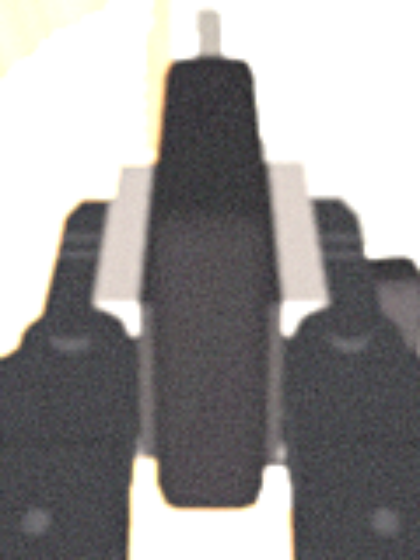

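The brightened crop shows the head's top face at full-frame rows 250–334, with its end face above that. The tongue tip peeks out at about (250,193), centred, so the key is held straight.

Run:
```python
from h import *
np.set_printoptions(precision=4,suppress=True)
D=np.load('w3.npz'); im,K,T=D['im'],D['K'],D['T']
s0=np.array([.5002,.0985,.1846]);M=R.from_euler('xyz',[-3.141,.0014,1.2611]).as_matrix()
for u,z in(((250,250),-.0384),((250,334),-.0384),((250,207),.0116),((249.7,193),.0516),((247,195),.0516),((252.5,195),.0516)):print(u,M.T@(onz(K,T,u,s0[2]-z)-s0))
xh=M[:,0]; print('xhat',xh)
go((.593,.121,.186),1.258)
```

```text
(250, 250) [ 0.0232  0.0009 -0.0384]
(250, 334) [-0.0172  0.001  -0.0384]
(250, 207) [0.0199 0.001  0.0116]
(249.7, 193) [0.0131 0.0008 0.0516]
(247, 195) [ 0.0117 -0.001   0.0516]
(252.5, 195) [0.0117 0.0027 0.0516]
xhat [ 0.3048  0.9524 -0.0014]
at [0.4997 0.1025 0.1851] [-3.1411 -0.0004  1.2674] F [-0.3  1.  -0.2] w 0.0137 t 8.43
shift cm [ 4.55  8.35 -0.09] turn 0.009
```

Emit:
apply_moves --pt "0.7 1 0 0.005" --pt "1.7 2.5 0 0.005" --pt "2.8 4.2 0 0.005" --pt "3.9 6 0 0.005" --pt "4.6 7.3 0.5 0.005" --pt "5.0 8.0 1.5 0.005" --pt "5.0 8.0 2.5 0.005" --pt "5.0 8.0 3.5 0.005" --pt "5.0 8.0 4.5 0.005" --pt "5.0 8.0 5.0 0.005"

```text
clock: 9.27
position: [0.59, 0.1248, 0.1336]
tool_rot: [-3.14, 0.001, 1.261]
force: [0.1, 0.1, -0.4]
grip_width: 0.0131
```

Run:
```python
from h import *
for i in range(4):
  go((.592,.121,.1216),1.258)
  im,K,T=grab('wrist')
  if i==0: save('w4',cv2.resize(cv2.convertScaleAbs(im[150:350,150:350],alpha=2.5),None,fx=3,fy=3))
```

```text
at [0.59   0.1248 0.1336] [-3.1399e+00  1.1000e-03  1.2611e+00] F [ 0.1  0.1 -0.4] w 0.0131 t 9.27
shift cm [-0.3  0.3  1.2] turn 0.003
at [0.59   0.1247 0.1333] [-3.1395e+00  1.3000e-03  1.2610e+00] F [-0.2 -0.5 -2.2] w 0.0131 t 9.32
shift cm [-0.29  0.3   1.17] turn 0.003
at [0.5904 0.1247 0.1343] [-3.1402e+00  9.0000e-04  1.2610e+00] F [0.2 0.7 0. ] w 0.0133 t 9.37
shift cm [-0.31  0.26  1.27] turn 0.003
at [0.5909 0.1249 0.1351] [-3.1410e+00  4.0000e-04  1.2609e+00] F [ 0.5  0.1 -1. ] w 0.0134 t 9.42
shift cm [-0.33  0.22  1.35] turn 0.003
```

View pics/w4.png

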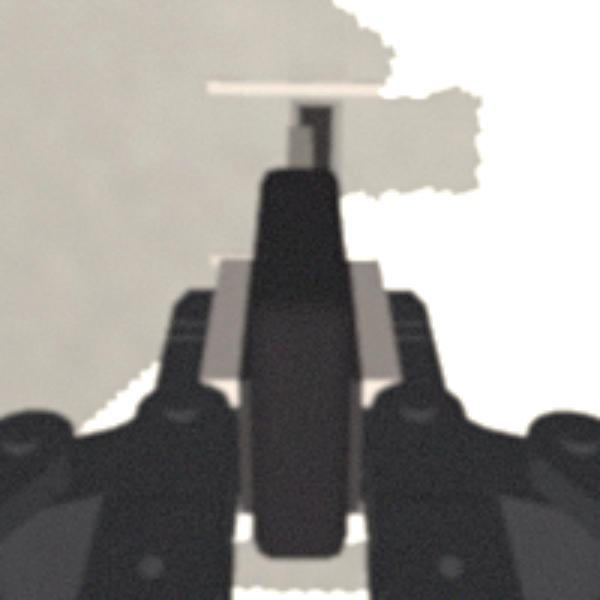

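The crop shows the slot mouth just ahead and about 5 px to the right of the tongue tip (slot (255.5,185), tip (250,192) full-frame), so a small sideways correction is needed.

Run:
```python
from h import *
np.set_printoptions(precision=4,suppress=True)
im,K,T=grab('wrist'); s=telemetry.observe(); M=R.from_euler('xyz',s['tool_rot']).as_matrix(); p=s['position']
for pz in (.1336,.1355):
  T2=T.copy(); T2[2,3]+=pz-p[2]; q=p.copy(); q[2]=pz
  f=lambda u,z:(M.T@(onz(K,T2,u,z)-q))*100
  a=f((255.6,184.7),.07); b=f((250.3,192),pz-.0516); print(pz,'slot end',a,'tip',b,'need x',a[0]-1.7-(b[0]-1.3),'y',a[1]-b[1])
```

```text
0.1336 slot end [1.4856 0.4677 6.3608] tip [1.3828 0.0977 5.1605] need x -0.29718835781673847 y 0.37000195392083124
0.1355 slot end [1.4214 0.4715 6.5508] tip [1.3828 0.0977 5.1605] need x -0.36140912592397223 y 0.3738358346361594
```

Emit:
apply_moves --pt "-0.15 0.18 0 0.003" --pt "-0.3 0.35 0 0.003" --pt "-0.3 0.35 0 0.003" --pt "-0.3 0.35 0.3 0.003" --pt "-0.3 0.35 0.6 0.003" --pt "-0.3 0.35 0.9 0.003" --pt "-0.3 0.35 1.2 0.003" --pt "-0.3 0.35 1.4 0.003" --pt "-0.3 0.35 1.6 0.003" --pt "-0.3 0.35 1.7 0.003"

```text
clock: 10.35
position: [0.5936, 0.121, 0.1179]
tool_rot: [-3.141, 0.0, 1.258]
force: [-0.2, -0.0, -0.4]
grip_width: 0.0135
```

Run:
```python
from h import *
go((.592,.121,.0816),1.258)
im,K,T=grab('wrist')
save('w5',cv2.resize(cv2.convertScaleAbs(im[150:350,150:350],alpha=2.5),None,fx=3,fy=3))
go((.592,.121,.0816),1.258)
```

```text
at [0.5936 0.121  0.1179] [-3.1412e+00  2.0000e-04  1.2578e+00] F [-0.2 -0.  -0.4] w 0.0135 t 10.35
shift cm [-0.05 -0.15  3.63] turn -0.0
at [0.5936 0.121  0.1179] [-3.1412e+00  2.0000e-04  1.2578e+00] F [-0.9  0.6 -1.2] w 0.0138 t 10.4
shift cm [-0.05 -0.15  3.63] turn -0.0
```

View pics/w5.png

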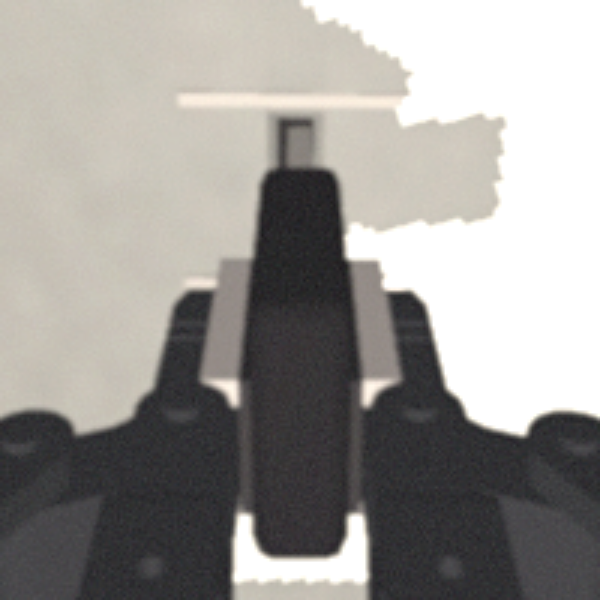

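The tongue is now entering the slot, about 1 mm right of centre. I'll nudge it left and go down in two stages.

Emit:
apply_moves --pt "0 -0.1 0 0" --pt "0.03 -0.1 0.3 0" --pt "0.03 -0.1 0.6 0" --pt "0.03 -0.1 0.9 0" --pt "0.03 -0.1 1.2 0" --pt "0.03 -0.1 1.5 0" --pt "0.03 -0.1 1.8 0" --pt "0.03 -0.1 2.0 0" --pt "0.03 -0.1 2.2 0" --pt "0.03 -0.1 2.2 0"

```text
clock: 11.23
position: [0.5927, 0.1216, 0.0959]
tool_rot: [-3.141, 0.0, 1.258]
force: [-0.5, 0.1, -1.1]
grip_width: 0.0132
```

Free so far; continuing.

Emit:
apply_moves --pt "0 0 0.2 0" --pt "0 0 0.4 0" --pt "0 0 0.6 0" --pt "0 0 0.8 0" --pt "0 0 1.0 0" --pt "0 0 1.1 0" --pt "0 0 1.2 0" --pt "0 0 1.3 0" --pt "0 0 1.4 0" --pt "0 0 1.4 0"

```text
clock: 12.07
position: [0.5928, 0.1216, 0.0821]
tool_rot: [-3.141, 0.0, 1.258]
force: [0.4, -0.0, -0.6]
grip_width: 0.0136
```

Emit:
apply_moves --pt "0 0 0.05 0" --pt "0 0 0.1 0" --pt "0 0 0.15 0" --pt "0 0 0.2 0" --pt "0 0 0.25 0" --pt "0 0 0.25 0" --pt "0 0 0.25 0" --pt "0 0 0.25 0" --pt "0 0 0.25 0" --pt "0 0 0.25 0"

```text
clock: 12.9
position: [0.5931, 0.1217, 0.0816]
tool_rot: [3.141, 0.0, 1.257]
force: [-11.4, -3.7, 30.6]
grip_width: 0.0134
```

Seated: the height stopped at 0.0816, as predicted, with about 30 N. Relieving, then releasing.

Emit:
apply_moves --pt "0 0 -0.1 0" --pt "0 0 -0.15 0" --pt "0 0 -0.15 0" --pt "0 0 -0.15 0" --pt "0 0 -0.15 0" --pt "0 0 -0.15 0" --pt "0 0 -0.15 0" --pt "0 0 -0.15 0" --pt "0 0 -0.15 0" --pt "0 0 -0.15 0" --claw 0.4

```text
clock: 13.73
position: [0.5929, 0.1216, 0.0813]
tool_rot: [-3.142, -0.0, 1.258]
force: [0.5, 0.2, 0.2]
grip_width: 0.0511
```

Emit:
apply_moves --pt "0 0 -0.5 0" --pt "0 0 -1.5 0" --pt "0 0 -3 0" --pt "0 0 -5 0" --pt "0 0 -7 0" --pt "0 0 -9 0" --pt "0 0 -11 0" --pt "0 0 -12.5 0" --pt "0 0 -12.5 0" --pt "0 0 -12.5 0"

```text
clock: 14.57
position: [0.5932, 0.1217, 0.2077]
tool_rot: [3.14, -0.001, 1.258]
force: [-1.1, 0.3, -0.9]
grip_width: 0.0513
```

Run:
```python
from h import *
np.set_printoptions(precision=4,suppress=True)
im,K,T=grab('side')
a=cv2.resize(im[150:260,150:290],None,fx=4,fy=4,interpolation=cv2.INTER_CUBIC); save('s2',a)
go((.57,.02,.22),1.258)
for n in('key','paddle','slot'): print(n,[(r['uv'],r['score']) for r in cams.pinpoint('side',n)][:3])
print('home key origin',proj(K,T,(.5927,.1215,.07)),'top',proj(K,T,(.5927,.1215,.12)))
```

```text
at [0.5929 0.1215 0.2067] [ 3.1411 -0.0001  1.2577] F [-0.5 -1.  -0.2] w 0.0513 t 14.62
shift cm [-10.36   0.95  -1.33] turn -0.0
key [([247.4, 300.6], 0.97), ([195.7, 205.5], 0.76)]
paddle [([251.8, 181.1], 0.85)]
slot [([199.8, 206.5], 0.75)]
home key origin [200.0248 206.8935] top [198.7319 190.1954]
```

View pics/s2.png

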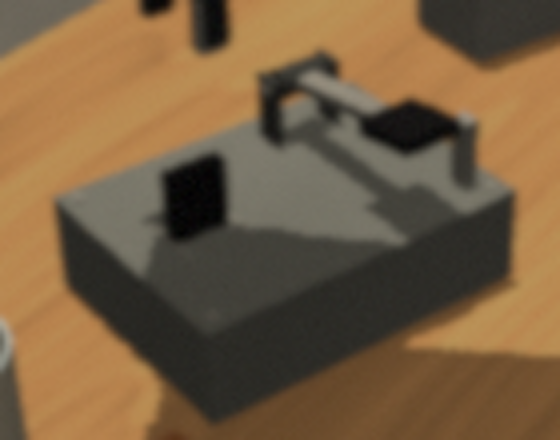

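The side crop shows the key home and upright, with its shoulder on the box at about (196,209). The lever is released and the post stands beside the paddle. Next: shut the fingers and go above the paddle, which lies (-6, -12 cm) from the slot in the box frame.

Emit:
apply_moves --pt "-1 -0.5 0 0" --pt "-2.5 -1.2 0 0" --pt "-4.5 -2.2 0 0" --pt "-6.5 -3.2 0 0" --pt "-8.5 -4.2 0 0" --pt "-10.5 -5.2 0.5 0" --pt "-12 -6 1.5 0" --pt "-12 -6 3 0" --pt "-12 -6 4.5 0" --pt "-12 -6 4.7 0" --claw 1 --force 30

```text
clock: 15.6
position: [0.4975, 0.0255, 0.1572]
tool_rot: [-3.138, 0.001, 1.258]
force: [-0.2, -0.5, -0.1]
grip_width: -0.0001
```

Run:
```python
from h import *
for i in range(3):
  go((.4985,.026,.118),1.258); im,K,T=grab('wrist')
save('w6',im)
print(proj(K,T,(.4985,.026,.135)),[(r['uv'],onz(K,T,r['uv'],.135),r['score']) for r in cams.pinpoint('wrist','paddle')], [(r['box'],r['score']) for r in cams.find_in('wrist','paddle')],[(r['uv'],onz(K,T,r['uv'],.07),r['score']) for r in cams.pinpoint('wrist','key')])
```

```text
at [0.4975 0.0255 0.1572] [-3.1385e+00  1.1000e-03  1.2576e+00] F [-0.2 -0.5 -0.1] w -0.0001 t 15.6
shift cm [0.08 0.09 3.92] turn -0.0
at [0.4979 0.0259 0.1579] [-3.1388e+00  8.0000e-04  1.2580e+00] F [ 0.1  0.8 -0.1] w 0.0003 t 15.65
shift cm [0.03 0.06 3.99] turn -0.0
at [0.4985 0.0261 0.1589] [-3.1400e+00  3.0000e-04  1.2582e+00] F [ 0.9 -0.6 -0. ] w -0.0001 t 15.7
shift cm [-0.01  0.01  4.09] turn 0.0
[248.50060442 230.23264003] [([252.9, 233.3], array([0.50036281, 0.02327597, 0.135     ]), 0.89)] [([209.6, 186.2, 243.3, 76.1], 0.75)] [([343.9, 20.0], array([0.5954099 , 0.12209981, 0.07      ]), 0.93)]
```

Emit:
apply_moves --pt "0 0 0.4 0" --pt "0 0 0.8 0" --pt "0 0 1.2 0" --pt "0 0 1.6 0" --pt "0 0 2.0 0" --pt "0 0 2.4 0" --pt "0 0 2.7 0" --pt "0 0 3.0 0" --pt "0 0 3.3 0" --pt "0 0 3.4 0"

```text
clock: 16.73
position: [0.4987, 0.026, 0.1249]
tool_rot: [-3.141, 0.0, 1.258]
force: [-2.6, 0.8, 4.9]
grip_width: -0.0002
```

Emit:
apply_moves --pt "0 0 0.05 0" --pt "0 0 0.1 0" --pt "0 0 0.15 0" --pt "0 0 0.2 0" --pt "0 0 0.25 0" --pt "0 0 0.3 0" --pt "0 0 0.35 0" --pt "0 0 0.4 0" --pt "0 0 0.4 0" --pt "0 0 0.4 0"

```text
clock: 17.57
position: [0.4985, 0.0261, 0.1213]
tool_rot: [-3.141, 0.0, 1.258]
force: [-4.9, 1.5, 6.5]
grip_width: -0.0002
```

Run:
```python
from h import *
for i in range(3): go((.4985,.026,.118),1.258); im,K,T=grab('side')
```

```text
at [0.4985 0.0261 0.1213] [-3.1411e+00  2.0000e-04  1.2579e+00] F [-4.9  1.5  6.5] w -0.0002 t 17.57
shift cm [-0.01 -0.    0.33] turn -0.0
at [0.4986 0.0261 0.1213] [-3.1411e+00  1.0000e-04  1.2579e+00] F [-4.2  1.7  6.1] w 0.0001 t 17.62
shift cm [-0.01 -0.    0.33] turn -0.0
at [0.4985 0.0261 0.1213] [-3.1411e+00  1.0000e-04  1.2579e+00] F [-4.8  1.6  5.5] w 0.0001 t 17.67
shift cm [-0.01 -0.    0.33] turn -0.0
```

Emit:
apply_moves --pt "0 0 0.05 0" --pt "0 0 0.1 0" --pt "0 0 0.15 0" --pt "0 0 0.2 0" --pt "0 0 0.25 0" --pt "0 0 0.3 0" --pt "0 0 0.33 0" --pt "0 0 0.33 0" --pt "0 0 0.33 0" --pt "0 0 0.33 0"

```text
clock: 18.55
position: [0.4986, 0.0261, 0.1181]
tool_rot: [-3.141, 0.0, 1.258]
force: [-4.8, 1.9, 6.7]
grip_width: 0.0006
```

Run:
```python
from h import *
np.set_printoptions(precision=4,suppress=True)
for i in range(3):
  go((.4985,.026,.118),1.258); im,K,T=grab('side')
w,K2,T2=grab('wrist')
a=cv2.resize(im[145:225,180:290],None,fx=5,fy=5,interpolation=cv2.INTER_CUBIC)
b=cv2.resize(cv2.convertScaleAbs(w,alpha=1.5)[150:330,150:400],(550,396))
a=a[:,:550]; save('fin',np.vstack([a[:200+196],b])[:, :])
for n in('key','paddle'): print(n,[(r['uv'],r['score']) for r in cams.pinpoint('side',n)][:3])
Rm=np.array([[.9514,.3079],[-.3079,.9514]]); o=np.array([.5927,.1215])
for n,x,y,z in(('paddle fl',-.085,-.143,.118),('paddle fr',-.085,-.097,.118),('post',-.06,-.165,.118)):
  p=np.r_[o+Rm@[x,y],z]; print(n,proj(K,T,p),'crop',(proj(K,T,p)-[180,145])*5)
```

```text
at [0.4986 0.0261 0.1181] [-3.1412  0.0001  1.2579] F [-4.8  1.9  6.7] w 0.0006 t 18.55
shift cm [-0.01 -0.    0.01] turn -0.0
at [0.4985 0.0261 0.1181] [-3.1412  0.0001  1.258 ] F [-5.5  0.8  7.7] w -0.0003 t 18.6
shift cm [-0.01 -0.    0.01] turn -0.0
at [0.4986 0.0261 0.1181] [-3.1412  0.0001  1.2579] F [-5.6  1.9  7. ] w 0.0002 t 18.65
shift cm [-0.01 -0.01  0.01] turn -0.0
key [([248.2, 298.1], 0.97), ([194.4, 206.8], 0.72)]
paddle [([138.9, 267.2], 0.41)]
paddle fl [265.7861 185.6955] crop [428.9306 203.4776]
paddle fr [251.5425 192.0625] crop [357.7124 235.3124]
post [265.8737 178.7204] crop [429.3683 168.602 ]
```

View pics/fin.png

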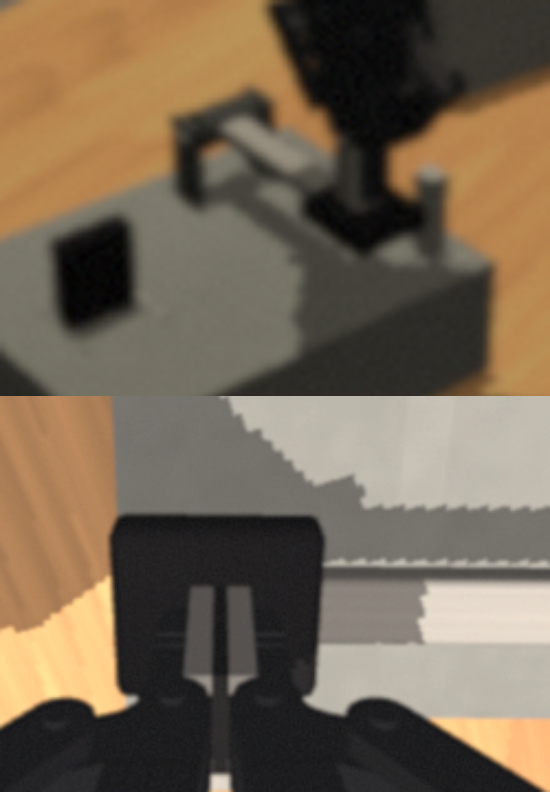

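The picture shows the fingers flat on the paddle's centre and the paddle's near corner at about (362,235), where the model puts it when level. The post top is at (430,172) and the key is still home.

Run:
```python
from h import *
print(workorder.job_done()); s=telemetry.observe(); print(s['position'],s['force'],s['clock'])
```

```text
the job is handed in; nothing more can be done
None
the job is handed in; nothing more can be done
```

I put the service key home in the slot on the box, then pressed the lever to half way. I handed the job in at about 18.7 s, with the shut fingers still holding it there.

- **Key:** it stopped at the height predicted for the shoulder resting on the box (tool at 81.6 mm), with about 30 N of seating push. The side pictures after release and at the end show it upright and home.
- **Lever:** the fingertips sat steady at 118.1 mm against a target of 118 mm. The upward force was about 7 N, plus about 5 N sideways, probably friction; about 8 N is expected at half way. The picture agrees with a level paddle, but only to about 2 mm.
- **Failed check:** in the last picture the network lost the paddle behind the gripper and gave only a wrong, low-score match. I relied on the tool position, force and image there.
- **Bystanders:** I never touched the jar, mug, dispenser or look-alike key.

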